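# Cap a media bottle for venting in the steriliser

## Task

Pull the wooden bottle carriage out from under the deck by its upright post until it stops at the end of the stand. Then screw the bottle's cap clockwise until it is fully home, unscrew it a quarter turn so that the bottle can vent in the steriliser, and finish still gripping the cap there without letting go. Leave the beaker, the flask and the test-tube rack where they are.

Things in the scene. Friction and masses are not known exactly. Their poses are not given: they have to be found in the camera images.
- stand: Fixed wooden stand; baseboard 150 mm (x) by 410 mm (y from -215 to +195), 15 mm thick, with 20 mm high guide rails along y. Origin on the bench surface on its centre line; z up, y along the stand. The carriage slides along y between the rails. With the carriage fully out (towards -y) the cap's axis is at x 0, y -60 mm of the stand.
- deck_edge (a point): Middle of the deck's open edge, at the height of the deck's top (174 mm above the bench). The wooden deck, 12 mm thick, 160 mm wide (stand's x), reaches 155 mm from here towards the stand's +y, on four 12 mm dowels near its corners. It roofs over the bottle at the start; the cap fully out is 100 mm clear of this edge.
- carriage (a joint): Distance of the wooden carriage from its end stop, in m: 0 = fully out, hard against the stop at the stand's -y end; grows to 0.16 going in under the deck (stand's +y). Starts between 0.11 and 0.15. It moves only along the stand's y, with about 4 N of friction, and stays where it is left.
- post_top (a point): Centre of the top of the carriage's pull post, an upright wooden dowel 18 mm in diameter, standing from 32 to 117 mm above the bench. It moves with the carriage, is 120 mm from the cap's axis towards the stand's -y, and is never under the deck (at least 70 mm clear of its edge).
- bottle_shoulder (a point): Top centre of the shoulder of the square amber glass bottle that is fixed in the carriage (it cannot turn or lift), 101 mm above the bench. Bottle body 60 by 60 mm, its top 89 mm above the bench; the shoulder narrows to a neck 32 mm in diameter under the cap.
- cap: Blue ribbed round screw cap on the bottle, 40 mm in diameter, 28 mm high. Origin at the centre of its underside, z up along its axis; underside 115 mm above the bench when fully home. A white raised bar on its top runs from centre to rim along the cap's +x: it points to the pull post when fully home, and along the stand's +x when then backed off a quarter turn. Starts under the deck, on its thread.
- cap_thread (a joint): How far the cap is unscrewed, in rad: 0 = fully home on a hard stop; grows as it turns anticlockwise seen from above, up to 5 (it does not come off). The cap rises 5 mm per turn. Turning takes about 0.06 N m; it stays where it is left. Starts between 2.2 and 4.2, so several grasps are needed.
- beaker: Bystander: loose glass beaker, 68 mm across, 90 mm high, origin at the centre of its underside.
- flask: Bystander: loose conical glass flask, 72 mm across, 104 mm high, origin at the centre of its underside.
- rack: Bystander: loose wooden test-tube rack with three tubes, 70 mm (x) by 192 mm (y), 110 mm high, origin at the centre of its underside.

How it is judged:
On the way, in this order (a step that is already met when the one before it is completed fails the run):
1. the carriage is pulled out to its end stop (value of joint carriage below 0.005 m), for 0.2 s.
2. the cap is screwed fully home (value of joint cap_thread below 0.1 rad and value of joint carriage below 0.01 m), for 0.2 s.
At the end, for the whole second after the job is handed in: The carriage is within 10 mm of its end stop, the cap has been fully home (within 0.1 rad) and is now unscrewed a quarter turn (1.57 rad, +-0.35 rad) and still, and the fingers still grip it (more than 2 N) (value of joint cap_thread between 1.22 and 1.92 rad and velocity of joint cap_thread between -0.05 and 0.05 rad/s and contact force between the fingers and cap above 2 N and value of joint carriage below 0.01 m); the arm keeps its last pose, push and grip.
It fails at once if the beaker is knocked or shifted by more than 30 mm (distance of beaker from where it was at the start of the episode above 0.03 m).
It fails at once if the flask is knocked or shifted by more than 30 mm (distance of flask from where it was at the start of the episode above 0.03 m).
It fails at once if the rack is knocked or shifted by more than 30 mm (distance of rack from where it was at the start of the episode above 0.03 m).
It also fails if it takes over 72 s, if anything falls off the work surface, if the arm or the gripper's body presses on something with over 40 N, if the wrist force passes 120 N, or if a joint passes its speed limit or range.

## Robot

A 7-joint arm with a two-finger parallel gripper is mounted at the origin on the work surface. World frame = base frame: x ahead of the robot, y to its left, z up, the work surface at z = 0. Lengths are in m, angles in rad, forces in N, time in s.
With the tool pointing down it reaches from about 0.4 to 0.9 m from the base axis. Payload 5.5 kg.
Tool frame: the origin (TCP) lies midway between the tips of the shut fingers; the grasp point (between the pads) lies 19 mm behind it; z points along the fingers, y is the direction in which the jaws open and shut (so a half turn about z gives the same grasp; the last joint's range is limited). The gripper opens to 92 mm and grips with 3 to 60 N. Pads are 19 mm wide; open, the fingers measure 130 mm over their backs; the gripper's body (75 mm by 190 mm) begins 47 mm behind the grasp point.
Start: joints at [-0.9, 0.501, -0.427, 1.55, 0.221, 1.138, -0.21], TCP at [0.258, 0.597, 0.227] pointing down, gripper open.
Joint ranges: [-2.88, 2.88], [-0.31, 2.03], [-1.54, 1.56], [0.2, 2.42], [-1.41, 4.55], [0.19, 2.02], [-2.57, 2.57]. Speed limits (rad/s): [2.57, 2.57, 3.14, 3.14, 3.14, 3.14, 3.14].

## Interface

Orientations are given as a rotation vector (axis times angle).
In Python, from cell import bot, snapshot, finish_job, finder gives the robot as it stands. The module is installed in compiled form; this text tells all that it offers.
- The arm moves only by the tool drive_tool, never from a script. Its argument "increments" is a list that holds one entry, the list of rows, each a list of 7 numbers: the shift along the tool's x, y, z each as a share of 4 cm, from -1 to 1, then the turn, a rotation vector about the tool's x, y, z each as a share of 5 degrees, from -1 to 1, then the opening, from 0 (shut) to 1 (fully open). A call has 1 to 20 rows; each row shifts and turns the commanded pose from where the row before left it, along the tool's axes as they then stand; what a row does not reach is not made up. A row lasts 1/12 s, in which the tool goes at most 41.7 mm and 7.16 degrees, less where a joint would pass 70% of its speed; a pose out of reach is approached as far as the arm can. A call with a number of a shift or a turn outside -1 to 1 is refused whole. A call with a gripper value outside its range is refused whole. The fingers move at their own pace and stop on an object; "force" is the grip in N (left out, the last holds). Time passes only in rows, so rows that do not move let the fingers close. It gives the time, the measured TCP pose, the force and the opening at its end, in the units of the state.
- bot.observe(): the state, without advancing time (a new reading comes with each control period).
- snapshot(name): name is "scene" or "top" or "wrist"; returns a dict with "pixels" (400x640x3 uint8, red, green, blue), "mtx" (3x3 intrinsics, pixels), "cam_to_world" (4x4, takes a point from camera to world coordinates). Camera axes: x right, y up, looking along -z (the intrinsics and any distortion apply to the point x, -y, -z); pixel columns grow to the right and rows downward; lengths in m; the calibration is good to about 2 mm. A picture is of the moment at which its call begins. There is no depth.
- finish_job(): hands the job in, once; it reports no verdict.
Trained networks look in the newest picture that a camera, given by its name, has taken for a name from the list of things; names that differ only in an ending like _2 or _b are one class to them, and where a whole thing is asked for, a point or a joint stands for the part that bears it (a point fixed in the world has none). Each returns a list of dicts, best first, with "conf" (0 to 1); they miss things now and then, are a little off and sometimes report something else, mostly with a low value. They report only what shows in the picture. A call takes as long as a camera call.
- finder.silhouettes(thing, camera): "pixels" (400x640 bool, what is visible of it) and "extent" ([left, top, right, bottom] in pixels, round what is visible of it).
The state is a dict: "t": time; "qpos": joint angles; "joint_velocities": joint speeds; "joint_torque": joint torques, N m; "position": TCP position; "eef_rot": TCP orientation; "contact_force": force on the tool from outside, world axes, zero at the start; "ft_torque": the same for the moment, N m; "width": finger opening in m.
Only numpy, scipy, OpenCV 4.12 (cv2) and the standard library are available. Lean on these libraries where they do the work, as an engineer would, in place of code of your own. Each camera call takes 0.05 s, during which the arm holds its last target. There are 200 camera calls.

## Working session

There is one attempt and no reset: what is moved stays moved. The work goes in short steps, Python scripts to look and compute and a tool call to move; the robot and the scene stay as the last step left them, time stands still between calls to the robot, and variables do not carry over. Pictures are saved under pics/ and viewed, about 8 in all and at most 12, crops included, and the job is handed in when it is done.

Besides the shell and the picture viewer there is one more tool, called after "Emit:" by a JSON object that holds its "name" and its "arguments", one argument or row to a line. drive_tool: Moves the arm, as the interface text tells. Its arguments: {"type":"object","properties":{"increments":{"type":"array","items":{"type":"array","items":{"type":"array","items":{"type":"number","minimum":-1,"maximum":1}}}},"force":{"type":"number"}},"required":["increments"]}

```bash
mkdir -p pics
cat > h.py <<'E'
import numpy as np, cv2
from scipy.spatial.transform import Rotation as R
from cell import bot, snapshot, finish_job, finder
def ray(s,u,v):
    K=s["mtx"];M=np.array(s["cam_to_world"])
    d=np.linalg.inv(K)@[u,v,1]; d=M[:3,:3]@[d[0],-d[1],-d[2]]
    return M[:3,3],d
def atz(s,u,v,z):
    o,d=ray(s,u,v); return (o+d*(z-o[2])/d[2])
def proj(s,p):
    M=np.array(s["cam_to_world"]);c=M[:3,:3].T@(np.array(p)-M[:3,3])
    q=np.array(s["mtx"])@[c[0],-c[1],-c[2]];return q[:2]/q[2]
def save(s,n,crop=None,f=1):
    p=s["pixels"][:,:,::-1]
    if crop: p=p[crop[1]:crop[3],crop[0]:crop[2]]
    cv2.imwrite("pics/"+n,cv2.resize(p,None,fx=f,fy=f,interpolation=cv2.INTER_CUBIC))
E
python3 - <<'E'
from h import *
o=bot.observe(); print({k:np.round(v,3) for k,v in o.items()})
S={}
for c in("scene","top"):
    s=snapshot(c); save(s,c+"0.png"); S[c]=s
    print(c,np.round(s["cam_to_world"],3).tolist(),np.round(s["mtx"],1).tolist())
    for t in("stand","carriage","post_top","cap","beaker","flask","rack","deck_edge","bottle_shoulder"):
        try:
            r=finder.silhouettes(t,c)
            print(c,t,[(round(x["conf"],2),list(map(int,x["extent"])),np.round(np.argwhere(x["pixels"]).mean(0)[::-1],1).tolist()) for x in r[:2]])
        except Exception as e: print(t,e)
E
```

```text
{'t': np.float64(0.0), 'qpos': array([-0.9  ,  0.502, -0.427,  1.551,  0.221,  1.138, -0.21 ]), 'joint_velocities': array([ 0.001, -0.001, -0.001, -0.   , -0.   ,  0.001,  0.   ]), 'joint_torque': array([ 1.0000e-03, -5.6661e+01, -5.8160e+00, -2.7910e+01, -6.9000e-02,
        3.1000e-02,  0.0000e+00]), 'position': array([0.258, 0.596, 0.226]), 'eef_rot': array([-6.360e-01, -3.076e+00,  3.000e-03]), 'contact_force': array([0.042, 1.182, 1.216]), 'ft_torque': array([-0.011,  0.057, -0.042]), 'width': np.float64(0.092)}
scene [[-0.104, -0.682, 0.724, 1.318], [0.995, -0.073, 0.074, 0.168], [0.003, 0.727, 0.686, 0.771], [0.0, 0.0, 0.0, 1.0]] [[414.9, 0.0, 315.9], [0.0, 414.9, 194.2], [0.0, 0.0, 1.0]]
scene stand []
scene carriage [(0.88, [287, 162, 350, 196], [315.2, 179.7])]
scene post_top [(0.83, [284, 158, 350, 194], [315.1, 179.3])]
scene cap []
scene beaker [(0.78, [400, 143, 426, 183], [410.0, 161.7])]
scene flask [(0.86, [228, 214, 260, 261], [241.3, 240.4])]
scene rack [(0.82, [330, 181, 414, 239], [368.9, 213.6])]
scene deck_edge [(0.75, [224, 116, 397, 222], [318.2, 173.8])]
scene bottle_shoulder [(0.57, [281, 162, 350, 194], [316.4, 180.1])]
top [[0.012, 0.987, -0.159, 0.479], [-1.0, 0.012, -0.001, 0.089], [0.001, 0.159, 0.987, 0.998], [0.0, 0.0, 0.0, 1.0]] [[405.0, 0.0, 320.9], [0.0, 405.0, 197.2], [0.0, 0.0, 1.0]]
top stand [(0.78, [229, 201, 427, 318], [322.8, 256.1])]
top carriage [(0.87, [311, 232, 363, 270], [336.1, 251.7])]
top post_top [(0.84, [313, 233, 361, 273], [336.4, 251.8])]
top cap [(0.51, [231, 198, 426, 319], [322.7, 256.2])]
top beaker [(0.82, [196, 282, 231, 311], [210.7, 296.5])]
top flask [(0.76, [371, 152, 400, 186], [385.0, 169.0]), (0.29, [310, 233, 363, 272], [336.4, 251.9])]
top rack [(0.87, [220, 181, 307, 233], [262.3, 210.1])]
top deck_edge [(0.85, [233, 200, 428, 315], [322.9, 256.1])]
top bottle_shoulder [(0.84, [310, 234, 363, 271], [336.1, 251.9])]
```

Run:
```python
import cv2
a=cv2.imread("pics/top0.png");b=cv2.imread("pics/scene0.png")
cv2.imwrite("pics/top0c.png",cv2.resize(a[130:340,170:450],None,fx=2.8,fy=2.8,interpolation=cv2.INTER_CUBIC))
cv2.imwrite("pics/scene0c.png",cv2.resize(b[100:280,200:450],None,fx=3.1,fy=3.1,interpolation=cv2.INTER_CUBIC))
```

```text
(no output)
```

View pics/top0c.png

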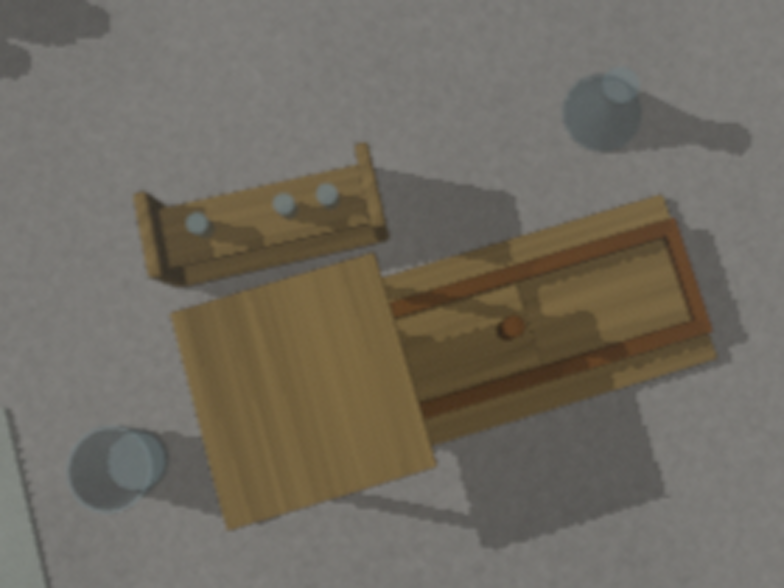

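View pics/scene0c.png

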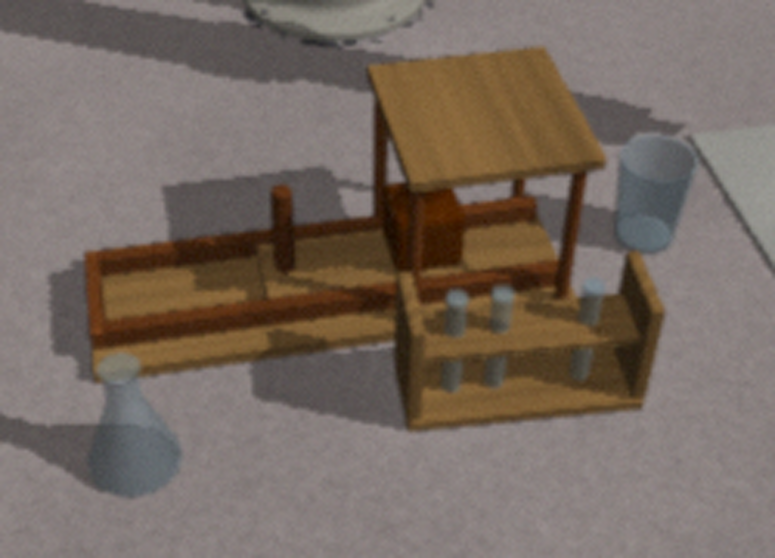

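The top view shows the post top at about full-image pixel (353,245), the deck edge running from (304,221) to (326,296), the rack at (262,210) right beside the deck, the flask at (385,169) and the beaker at (210,296). The scene view shows the same layout, with the bottle still under the deck. I'll fit the stand pose from these points.

Run:
```python
from h import *
from scipy.optimize import least_squares
T=lambda u,v:(170+u/2.8,130+v/2.8); C=lambda u,v:(200+u/3.1,100+v/3.1)
st=snapshot("top");sc=snapshot("scene")
# local pts (post: y=None)
P=[((.08,.195,.174),T(172,313),C(545,48+115) if 0 else None),]
P=[((.08,.04,.174),T(376,254),C(417,186)),((-.08,.04,.174),T(437,466),C(370,68)),
((.08,.195,.174),T(172,313),C(604,163)),((-.08,.195,.174),T(228,528),C(545,48)),
((.075,-.215,.015),T(662,196),C(95,362)),((-.075,-.215,.015),T(716,352),None),
(None,T(514,322),C(281,187))]
def w(q,p):
    x,y,a,c=q
    if p is None:p=(0,-.18+c,.117)
    return np.array([x+np.cos(a)*p[0]-np.sin(a)*p[1],y+np.sin(a)*p[0]+np.cos(a)*p[1],p[2]])
def f(q):
    r=[]
    for p,a,b in P:
        if a:r.append(proj(st,w(q,p))-a)
        if b:r.append(proj(sc,w(q,p))-b)
    return np.ravel(r)
s=least_squares(f,[.45,.1,.26,.13],loss="soft_l1"); q=s.x
print(np.round(q,4),np.degrees(q[2])); print(np.round(f(q).reshape(-1,2),1).tolist())
for n,y,z in(("post",-.18+q[3],.117),("postend",-.18,.117),("cap",-.06,.143)):print(n,np.round(w(q,(0,y,z)),4))
for n,u in(("flask",(385,169)),("rack",(262,210)),("beaker",(210,296))):
    a=atz(st,*u,.05);d=a[:2]-q[:2];c,s_=np.cos(q[2]),np.sin(q[2]);print(n,np.round(a,3),"local",np.round([c*d[0]+s_*d[1],-s_*d[0]+c*d[1]],3))
o=bot.observe();print(o["position"],R.from_rotvec(o["eef_rot"]).as_matrix().round(3).tolist())
np.save("q.npy",q)
```

```text
[0.5015 0.0639 0.2973 0.1336] 17.035742082841935
[[-0.9, -1.6], [-3.5, -1.4], [-0.5, -0.2], [-1.9, -1.4], [-1.7, -1.2], [0.3, -1.8], [-1.5, 0.5], [-0.6, -1.1], [-0.0, -1.2], [-1.8, 2.8], [0.3, 2.3], [-0.5, 1.1], [-0.9, 0.6]]
post [0.5151 0.0195 0.117 ]
postend [ 0.5542 -0.1082  0.117 ]
cap [0.5191 0.0065 0.143 ]
flask [ 0.702 -0.063  0.05 ] local [ 0.155 -0.18 ]
rack [0.6   0.229 0.05 ] local [0.142 0.129]
beaker [0.401 0.341 0.05 ] local [-0.015  0.294]
[0.25773445 0.59672408 0.2267374 ] [[-0.918, 0.397, -0.0], [0.397, 0.918, 0.0], [0.0, 0.0, -1.0]]
```

Emit:
{"name": "drive_tool", "arguments": {
  "increments": [
    [[-0.58,-0.535,0,0,0,0,1],[-0.58,-0.535,0,0,0,0,1],[-0.58,-0.535,0,0,0,0,1],[-0.58,-0.535,0,0,0,0,1],[-0.58,-0.535,0,0,0,0,1],[-0.58,-0.535,0,0,0,0,1],[-0.58,-0.535,0,0,0,0,1],[-0.58,-0.535,0,0,0,0,1],[-0.58,-0.535,0,0,0,0,1],[-0.58,-0.535,0,0,0,0,1],[-0.58,-0.535,0,0,0,0,1],[-0.58,-0.535,0,0,0,0,1],[-0.58,-0.535,0,0,0,0,1],[-0.58,-0.535,0,0,0,0,1],[-0.58,-0.535,0,0,0,0,1],[-0.58,-0.535,0,0,0,0,1],[-0.58,-0.535,0,0,0,0,1],[-0.58,-0.535,0,0,0,0,1],[-0.58,-0.535,0,0,0,0,1],[-0.58,-0.535,0,0,0,0,1]]
  ]
}}

```text
t: 2.77
position: [0.5145, 0.0184, 0.227]
eef_rot: [0.636, 3.076, 0.0]
contact_force: [-0.0, -0.6, -0.3]
width: 0.0919
```

Emit:
{"name": "drive_tool", "arguments": {
  "increments": [
    [[0,0,0,0,0,1,1],[0,0,0,0,0,1,1],[0,0,0,0,0,1,1],[0,0,0,0,0,1,1],[0,0,0,0,0,1,1],[0,0,0,0,0,1,1],[0,0,0,0,0,1,1],[0,0,0,0,0,1,1],[0,0,0,0,0,1,1],[0,0,0,0,0,0.9,1],[0,0,0,0,0,0,1]]
  ]
}}

```text
t: 3.68
position: [0.5141, 0.0199, 0.2269]
eef_rot: [1.869, 2.525, 0.0]
contact_force: [-0.2, -0.4, 0.1]
width: 0.092
```

Run:
```python
from h import *
o=bot.observe();print(o["t"],o["position"],o["qpos"].round(3),R.from_rotvec(o["eef_rot"]).as_matrix().round(3).tolist(),o["contact_force"])
s=snapshot("wrist");save(s,"w1.png")
q=np.load("q.npy");print(np.round(s["cam_to_world"],3).tolist(),proj(s,[.5151,.0195,.117]))
for t in("post_top","cap"):
  r=finder.silhouettes(t,"wrist");print(t,[(round(x["conf"],2),list(map(int,x["extent"]))) for x in r[:2]])
```

```text
3.6833 [0.51405163 0.01993846 0.22685372] [-0.083  0.227 -0.009  1.9    0.002  1.014  0.203] [[-0.292, 0.956, 0.0], [0.956, 0.292, 0.0], [-0.0, 0.0, -1.0]] [-0.22588613 -0.38296966  0.12902743]
[[0.956, -0.28, -0.082, 0.492], [0.292, 0.919, 0.264, 0.091], [0.001, -0.277, 0.961, 0.385], [0.0, 0.0, 0.0, 1.0]] [320.71096572 199.57270621]
post_top [(0.56, [288, 100, 352, 206])]
cap []
```

View pics/w1.png

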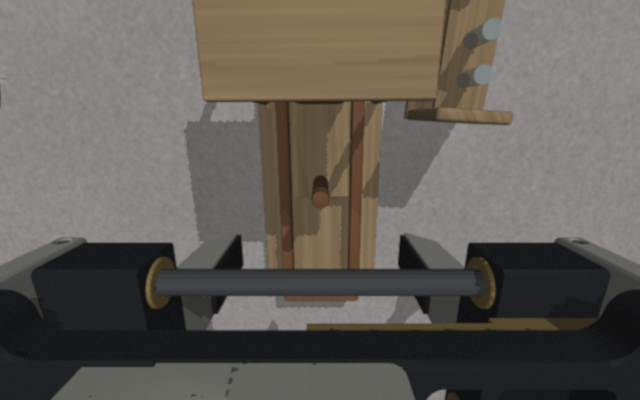

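Wrist view: the post top is at about (320,199) and the fit predicted (320.7,199.6). The deck edge is level at row 100, so the yaw is right too. I'll descend and grip.

Emit:
{"name": "drive_tool", "arguments": {
  "increments": [
    [[0,0,0.6,0,0,0,1],[0,0,0.6,0,0,0,1],[0,0,0.6,0,0,0,1],[0,0,0.6,0,0,0,1],[0,0,0.6,0,0,0,1],[0,0,0.6,0,0,0,1],[0,0,0,0,0,0,0],[0,0,0,0,0,0,0],[0,0,0,0,0,0,0],[0,0,0,0,0,0,0],[0,0,0,0,0,0,0],[0,0,0,0,0,0,0]]
  ],
  "force": 50
}}

```text
t: 4.83
position: [0.515, 0.0199, 0.084]
eef_rot: [1.864, 2.526, 0.003]
contact_force: [1.1, -0.8, 0.1]
width: 0.0561
```

Emit:
{"name": "drive_tool", "arguments": {
  "increments": [
    [[0,0,0,0,0,0,0],[0,0,0,0,0,0,0],[0,0,0,0,0,0,0],[0,0,0,0,0,0,0],[0,0,0,0,0,0,0],[0,0,0,0,0,0,0],[0,0,0,0,0,0,0]]
  ]
}}

```text
t: 5.42
position: [0.5141, 0.0199, 0.0827]
eef_rot: [1.866, 2.528, 0.0]
contact_force: [0.5, -0.7, -0.8]
width: 0.0172
```

Emit:
{"name": "drive_tool", "arguments": {
  "increments": [
    [[-0.24,0,0,0,0,0,0],[-0.24,0,0,0,0,0,0],[-0.24,0,0,0,0,0,0],[-0.24,0,0,0,0,0,0],[-0.24,0,0,0,0,0,0],[-0.24,0,0,0,0,0,0],[-0.24,0,0,0,0,0,0],[-0.24,0,0,0,0,0,0],[-0.24,0,0,0,0,0,0],[-0.24,0,0,0,0,0,0],[-0.24,0,0,0,0,0,0],[-0.24,0,0,0,0,0,0],[-0.24,0,0,0,0,0,0],[-0.05,0,0,0,0,0,0],[-0.05,0,0,0,0,0,0],[-0.05,0,0,0,0,0,0]]
  ]
}}

```text
t: 6.75
position: [0.5529, -0.1046, 0.0827]
eef_rot: [-1.865, -2.528, -0.002]
contact_force: [2.3, 4.9, 1.0]
width: 0.0175
```

Emit:
{"name": "drive_tool", "arguments": {
  "increments": [
    [[-0.05,0,0,0,0,0,0],[-0.05,0,0,0,0,0,0],[-0.05,0,0,0,0,0,0],[0,0,0,0,0,0,0],[0,0,0,0,0,0,0]]
  ]
}}

```text
t: 7.17
position: [0.5539, -0.1077, 0.0827]
eef_rot: [-1.861, -2.527, -0.003]
contact_force: [-0.5, 9.1, 2.4]
width: 0.0169
```

Emit:
{"name": "drive_tool", "arguments": {
  "increments": [
    [[-0.05,0,0,0,0,0,0],[-0.05,0,0,0,0,0,0],[0,0,0,0,0,0,0],[0,0,0,0,0,0,0],[0,0,0,0,0,0,0]]
  ]
}}

```text
t: 7.58
position: [0.5538, -0.1077, 0.0826]
eef_rot: [-1.855, -2.526, -0.005]
contact_force: [-5.3, 17.3, 7.4]
width: 0.0173
```

Run:
```python
from h import *
s=snapshot("top");save(s,"t2.png",(270,150,450,330),3.3)
for c in("top","scene"):
  s=snapshot(c)
  for t in("cap",):
    r=finder.silhouettes(t,c);print(c,t,[(round(x["conf"],2),list(map(int,x["extent"])),np.round(atz(s,(x["extent"][0]+x["extent"][2])/2,(x["extent"][1]+x["extent"][3])/2,.14),4)) for x in r[:2]])
save(s,"s2.png")
```

```text
top cap [(0.81, [354, 236, 371, 254], array([0.516 , 0.0009, 0.14  ]))]
scene cap [(0.69, [273, 148, 291, 165], array([0.5311, 0.0045, 0.14  ])), (0.25, [232, 147, 300, 202], array([ 0.602 , -0.0213,  0.14  ]))]
```

View pics/t2.png

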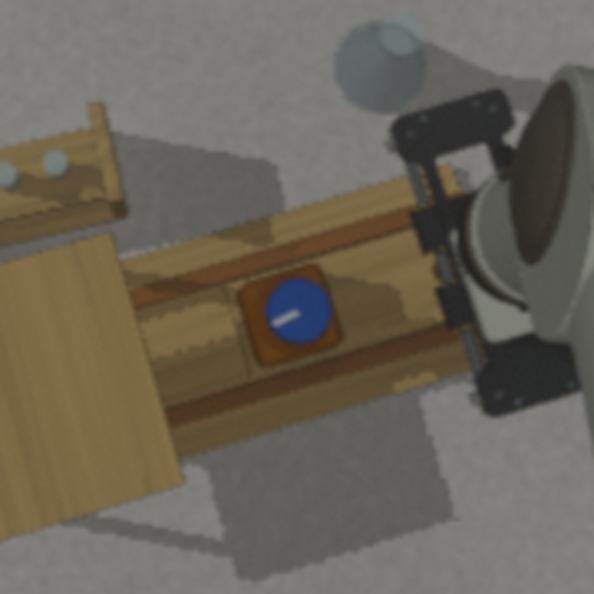

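The post has stopped and the force has risen to 17 N, so the carriage is at its stop. In the picture the cap is clear of the deck at crop (300,310). Its bar points to (273,323), about 116° in world, so the cap is roughly 3.3 rad open. I'll release, lift and move over the cap.

Emit:
{"name": "drive_tool", "arguments": {
  "increments": [
    [[0.1,0,0,0,0,0,1],[0.1,0,0,0,0,0,1],[0,0,0,0,0,0,1],[0,0,0,0,0,0,1],[0,0,0,0,0,0,1],[0,0,0,0,0,0,1],[0,0,0,0,0,0,1],[0,0,-0.6,0,0,0,1],[0,0,-0.6,0,0,0,1],[0,0,-0.6,0,0,0,1],[0,0,-0.6,0,0,0,1],[0,0,-0.6,0,0,0,1],[0,0,-0.6,0,0,0,1],[0,0,0,0,0,0,1]]
  ]
}}

```text
t: 9.0
position: [0.5563, -0.108, 0.2321]
eef_rot: [1.862, 2.521, 0.006]
contact_force: [0.9, -1.0, 0.5]
width: 0.092
```

Emit:
{"name": "drive_tool", "arguments": {
  "increments": [
    [[0.6,0,0,0,0,-1,1],[0,0,0,0,0,-1,1],[0,0,0,0,0,-1,1],[0,0,0,0,0,-1,1]]
  ]
}}

```text
t: 9.33
position: [0.5458, -0.0839, 0.2263]
eef_rot: [-1.391, -2.816, 0.0]
contact_force: [-0.1, -1.1, 1.2]
width: 0.092
```

Run:
```python
from h import *
o=bot.observe();M=R.from_rotvec(o["eef_rot"]).as_matrix();print(o["t"],o["position"],o["qpos"].round(3),M.round(3).tolist(),np.degrees(np.arctan2(M[1,0],M[0,0])))
for c in("top","scene","wrist"):
  s=snapshot(c)
  r=finder.silhouettes("cap",c)
  print(c,[(round(x["conf"],2),list(map(int,x["extent"])),np.round(np.argwhere(x["pixels"]).mean(0)[::-1],1).tolist()) for x in r[:2]],proj(s,[.519,.0065,.1455]),proj(s,[.519,.0065,.1315]))
save(s,"w3.png")
```

```text
9.3333 [ 0.54575429 -0.08392592  0.22631756] [ 0.145  0.296 -0.05   1.81   0.017  1.036  0.742] [[-0.608, 0.794, -0.0], [0.794, 0.608, -0.0], [0.0, -0.0, -1.0]] 127.41885573862723
top [(0.61, [353, 233, 370, 253], [359.7, 244.0])] [360.37771995 243.73391931] [359.73942332 244.03497178]
scene [(0.53, [274, 150, 292, 167], [284.2, 157.2])] [283.81660546 152.50406849] [284.10116204 156.99987919]
wrist [] [363.07950405  97.73865255] [360.66064825  98.84205365]
```

View pics/w3.png

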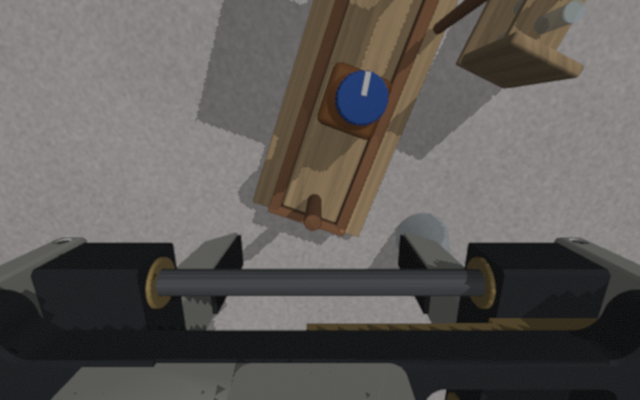

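The wrist view shows the cap at (362,97), against a prediction of (363,98), so the cap axis estimate (0.519, 0.0065) holds. Joint 7 rises with anticlockwise turns, so I'll wind anticlockwise before gripping to have enough range for one long screwing turn.

Emit:
{"name": "drive_tool", "arguments": {
  "increments": [
    [[0.55,0.21,0,0,0,0,1],[0.55,0.21,0,0,0,0,1],[0.55,0.21,0,0,0,0,1],[0.55,0.21,0,0,0,0,1],[0,0,0,0,0,-0.97,1],[0,0,0,0,0,-0.97,1],[0,0,0,0,0,-0.97,1],[0,0,0,0,0,-0.97,1],[0,0,0,0,0,-0.97,1],[0,0,0,0,0,-0.97,1],[0,0,0,0,0,-0.97,1],[0,0,0,0,0,-0.97,1],[0,0,0,0,0,-0.97,1],[0,0,0,0,0,-0.97,1],[0,0,0,0,0,-0.97,1],[0,0,0,0,0,-0.97,1],[0,0,0,0,0,-0.97,1],[0,0,0,0,0,-0.97,1],[0,0,0,0,0,-0.97,1],[0,0,0,0,0,-0.97,1]]
  ]
}}

```text
t: 11.3
position: [0.5197, 0.0062, 0.2266]
eef_rot: [0.677, -3.068, -0.0]
contact_force: [-0.5, -0.6, -0.0]
width: 0.0921
```

Emit:
{"name": "drive_tool", "arguments": {
  "increments": [
    [[0,0,0,0,0,0,1],[0,0,0,0,0,0,1]]
  ]
}}

```text
t: 11.47
position: [0.5197, 0.0061, 0.2266]
eef_rot: [0.667, -3.07, -0.0]
contact_force: [0.1, -0.0, 0.0]
width: 0.0916
```

```bash
cat > st.py <<'E'
from h import *
o=bot.observe();M=R.from_rotvec(o["eef_rot"]).as_matrix();print(o["t"],o["position"].round(4),o["qpos"].round(3),"yaw",np.degrees(np.arctan2(M[1,0],M[0,0])).round(2),"z",M[:,2].round(4),"w",o["width"],"F",o["contact_force"].round(1),"T",o["ft_torque"].round(2))
d=np.array([.519,.0065])-o["position"][:2];print("to cap, tool share",(M[:2,:2].T@d/.04).round(3))
E
python3 st.py
```

```text
11.4667 [0.5197 0.0061 0.2266] [ 0.185  0.251 -0.289  1.879  0.083  1.023  1.86 ] yaw -155.47 z [-1.e-04  1.e-04 -1.e+00] w 0.0915698880691078 F [ 0.1 -0.   0. ] T [ 0.05  0.1  -0.04]
to cap, tool share [0.012 0.015]
```

Emit:
{"name": "drive_tool", "arguments": {
  "increments": [
    [[0.012,0.015,0.53,0,0,0,1],[0,0,0.53,0,0,0,1],[0,0,0.53,0,0,0,1],[0,0,0.53,0,0,0,1],[0,0,0.52,0,0,0,1],[0,0,0,0,0,0,0],[0,0,0,0,0,0,0],[0,0,0,0,0,0,0],[0,0,0,0,0,0,0],[0,0,0,0,0,0,0],[0,0,0,0,0,0,0],[0,0,0,0,0,0,0],[0,0,0,0,0,0,0],[0,0,0,0,0,0,0],[0,0,0,0,0,0,0],[0,0,0,0,0,0,0],[0,0,0,0,0,0,0]]
  ],
  "force": 30
}}

```text
t: 12.88
position: [0.5191, 0.0067, 0.1213]
eef_rot: [-0.673, 3.068, 0.0]
contact_force: [-0.9, 0.7, 3.8]
width: 0.0395
```

```bash
python3 st.py
```

```text
12.8833 [0.5191 0.0067 0.1213] [ 0.16   0.388 -0.27   1.972  0.141  0.799  1.813] yaw -155.26 z [ 2.e-04  1.e-04 -1.e+00] w 0.03951702282078395 F [-0.9  0.7  3.8] T [ 0.19  0.24 -0.04]
to cap, tool share [ 0.005 -0.004]
```

Emit:
{"name": "drive_tool", "arguments": {
  "increments": [
    [[0,0,0.002,0,0,1,0],[0,0,0.002,0,0,1,0],[0,0,0.002,0,0,1,0],[0,0,0.002,0,0,1,0],[0,0,0.002,0,0,1,0],[0,0,0.002,0,0,1,0],[0,0,0.002,0,0,1,0],[0,0,0.002,0,0,1,0],[0,0,0.002,0,0,1,0],[0,0,0.002,0,0,1,0],[0,0,0.002,0,0,1,0],[0,0,0.002,0,0,1,0],[0,0,0.002,0,0,1,0],[0,0,0.002,0,0,1,0],[0,0,0.002,0,0,1,0],[0,0,0.002,0,0,1,0],[0,0,0.002,0,0,1,0],[0,0,0.002,0,0,1,0]]
  ]
}}

```text
t: 14.38
position: [0.5187, 0.0056, 0.12]
eef_rot: [1.7, 2.642, -0.002]
contact_force: [-2.0, -1.8, 6.2]
width: 0.0396
```

```bash
python3 st.py
```

```text
14.3833 [0.5187 0.0056 0.12  ] [-0.119  0.376  0.067  1.983 -0.033  0.784  0.394] yaw 114.46 z [-6.0e-04 -1.1e-03 -1.0e+00] w 0.0396289718588119 F [-2.  -1.8  6.2] T [-0.58  0.69  0.06]
to cap, tool share [0.019 0.016]
```

Emit:
{"name": "drive_tool", "arguments": {
  "increments": [
    [[0,0,0.002,0,0,1,0],[0,0,0.002,0,0,1,0],[0,0,0.002,0,0,1,0],[0,0,0.002,0,0,1,0],[0,0,0.002,0,0,1,0],[0,0,0.002,0,0,1,0],[0,0,0.002,0,0,1,0],[0,0,0.002,0,0,1,0],[0,0,0.002,0,0,1,0],[0,0,0.002,0,0,1,0],[0,0,0.002,0,0,1,0],[0,0,0.002,0,0,1,0],[0,0,0.002,0,0,1,0],[0,0,0.002,0,0,1,0],[0,0,0.002,0,0,1,0],[0,0,0,0,0,0,0]]
  ]
}}

```text
t: 15.72
position: [0.5177, 0.0058, 0.1188]
eef_rot: [-2.957, -1.06, 0.004]
contact_force: [-5.4, -2.3, 10.0]
width: 0.0392
```

```bash
python3 st.py
```

```text
15.7167 [0.5177 0.0058 0.1188] [-0.355  0.394  0.354  1.992 -0.188  0.789 -0.776] yaw 39.44 z [-2.7e-03 -5.0e-04 -1.0e+00] w 0.039223612752473824 F [-5.4 -2.3 10. ] T [-0.46  1.34 -0.06]
to cap, tool share [0.037 0.007]
```

Emit:
{"name": "drive_tool", "arguments": {
  "increments": [
    [[0,0,0,0,0,0.6,0],[0,0,0,0,0,0.6,0],[0,0,0,0,0,0.6,0],[0,0,0,0,0,0.6,0],[0,0,0,0,0,0.6,0],[0,0,0,0,0,0,0]]
  ]
}}

```text
t: 16.22
position: [0.5175, 0.006, 0.1186]
eef_rot: [-3.069, -0.668, 0.005]
contact_force: [-4.9, -1.7, 8.9]
width: 0.0391
```

```bash
python3 st.py
```

```text
16.2167 [0.5175 0.006  0.1186] [-0.403  0.401  0.413  1.994 -0.221  0.792 -1.005] yaw 24.55 z [-3.e-03 -3.e-04 -1.e+00] w 0.03912902907011529 F [-4.9 -1.7  8.9] T [-0.34  1.37 -0.1 ]
to cap, tool share [0.04  0.003]
```

Emit:
{"name": "drive_tool", "arguments": {
  "increments": [
    [[0,0,0,0,0,0.5,0],[0,0,0,0,0,0.5,0],[0,0,0,0,0,0.5,0],[0,0,0,0,0,0.5,0],[0,0,0,0,0,0,0]]
  ]
}}

```text
t: 16.63
position: [0.5175, 0.0061, 0.1185]
eef_rot: [-3.116, -0.399, 0.005]
contact_force: [-5.1, -0.6, 8.7]
width: 0.0393
```

```bash
python3 st.py
```

```text
16.6333 [0.5175 0.0061 0.1185] [-0.436  0.407  0.453  1.995 -0.245  0.795 -1.158] yaw 14.61 z [-3.e-03 -3.e-04 -1.e+00] w 0.039257783096816365 F [-5.1 -0.6  8.7] T [-0.3   1.29  0.04]
to cap, tool share [ 0.039 -0.   ]
```

Emit:
{"name": "drive_tool", "arguments": {
  "increments": [
    [[0,0,0,0,0,0.5,0],[0,0,0,0,0,0.5,0],[0,0,0,0,0,0.5,0],[0,0,0,0,0,0.5,0],[0,0,0,0,0,0,0],[0,0,0,0,0,0,0]]
  ]
}}

```text
t: 17.13
position: [0.5201, 0.0065, 0.1188]
eef_rot: [3.138, 0.134, 0.003]
contact_force: [2.0, -1.0, 1.1]
width: 0.0396
```

```bash
python3 st.py
python3 - <<'E'
from h import *
a=snapshot("top");b=snapshot("scene")
u=cv2.resize(a["pixels"][205:285,320:400],(480,480),interpolation=2);v=cv2.resize(b["pixels"][120:200,245:325],(480,480),interpolation=2)
cv2.imwrite("pics/x4.png",cv2.resize(np.hstack([u,v]),(800,400))[:,:,::-1])
E
```

```text
17.1333 [0.5201 0.0065 0.1188] [-0.468  0.414  0.492  1.994 -0.269  0.794 -1.307] yaw 4.88 z [ 2.e-03 -7.e-04 -1.e+00] w 0.03959919460261426 F [ 2.  -1.   1.1] T [-0.26 -0.43  0.62]
to cap, tool share [-0.027 -0.003]
```

View pics/x4.png

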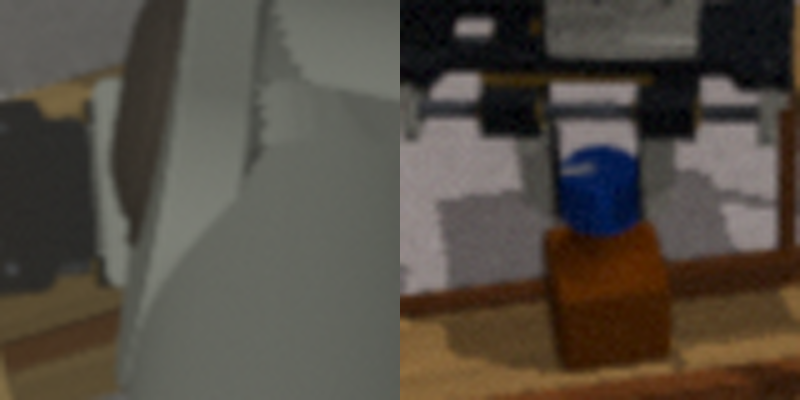

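The scene view (right half) shows the bar on the cap pointing left, towards the post, and the yaw moment has risen to 0.62 N m. That suggests the hard stop. I'll measure the bar angle from the pixels.

```bash
cat > bar.py <<'E'
from h import *
b=snapshot("scene");p=b["pixels"].astype(float)
zt=.143
best=[]
blur=cv2.GaussianBlur(p,(0,0),.6)
# predicted whiteness along direction minus rest, scanned over angle & small centre shift; excess red over blue cap
red=blur[:,:,0]
for dx in np.arange(-.004,.0041,.002):
 for dy in np.arange(-.004,.0041,.002):
  for z in (.143,.1445):
   for a in range(0,360,3):
    d=np.array([np.cos(np.radians(a)),np.sin(np.radians(a))])
    s=[red[int(round(v)),int(round(u))] for r in np.linspace(.004,.019,8) for u,v in [proj(b,[.519+dx+r*d[0],.0065+dy+r*d[1],z])]]
    best.append((np.mean(s),a,dx,dy,z))
best.sort(reverse=True)
top=[x for x in best[:25]]
print("angles",[x[1]-360*(x[1]>270 and 0) for x in top],"open deg (home=-73=287):",(np.array([x[1] for x in top[:12]])-287).mean())
E
python3 bar.py
```

```text
angles [213, 210, 228, 207, 204, 219, 222, 201, 216, 225, 237, 210, 234, 234, 207, 231, 198, 225, 195, 192, 204, 213, 201, 228, 225] open deg (home=-73=287): -71.0
```

Run:
```python
from h import *
b=snapshot("scene");p=b["pixels"].astype(int)
print(p[146:160,274:298,0])
c=proj(b,[.519,.0065,.143]);print("c",c)
for a in (287-30,287-15,287,287+15,287+30,287+45,287+90):
    t=np.radians(a);print(a-287,proj(b,[.519+.0105*np.cos(t),.0065+.0105*np.sin(t),.1435]).round(1),proj(b,[.519+.02*np.cos(t),.0065+.02*np.sin(t),.1435]).round(1))
```

```text
[[ 51  40  61 117 140 145 141 138 137 138 138 141 140 136 140 136 137 117
   64  22  11  15   9   8]
 [ 56  32  55 111 140 143 140 143 135 136 139 141 137 138 136 137 138 123
   69  33  33  37  29  32]
 [ 60  34  56 115 135 133 140 130 126 120 116 117 119 124 128 135 142 136
   86  54  59  59  59  65]
 [ 57  32  52 115 137 128 118  97  75  59  50  42  42  69  86 107 127 132
   89  65  75  73  74  73]
 [ 56  27  43 111 121  91  48  27  13  14   2  12   8  21  24  43  74 105
   74  57  71  73  74  74]
 [ 62  38  35  90  85  40  17  10  13  10  10   0   2   1   4   8  27  43
   38  55  72  75  76  74]
 [ 66  31  30  53  47  38  31  38  38  30  20  11   4   4  11   3   6  11
   21  54  72  74  76  76]
 [ 67  42  24  47  61  65  61  67  65  50  25   8   6   0   0  11   0   0
   20  54  75  75  73  75]
 [ 69  45  25  65  76  74  66  56  45  38  19   4  10   7   4   6   4   4
   21  55  72  76  71  72]
 [ 72  41  10  21  27  24  19  18  11   6   0   0   2   5   8   9   8   0
   17  53  74  77  74  75]
 [ 70  42  11   7  10   0   0   2   5   5   1   4   4   9  10   4   2  11
   15  49  71  75  72  74]
 [ 71  48  15   8   2   3   2   9  10   1   5  10   7   9  12   5   3   2
    8  44  67  74  74  72]
 [ 68  44  14   5   2   0   4   6   5   5   6   9   2   3   5   4   0   3
    4  43  66  72  77  76]
 [ 74  50  15   2   6  13   1   1   2   2   0   0   3   1   4   4   0   0
    9  46  68  82  80  86]]
c [283.86781192 153.31309753]
-30 [279.9 152.3] [276.4 151.5]
-15 [279.6 153. ] [275.8 152.8]
0 [279.6 153.6] [275.8 154.1]
15 [279.9 154.3] [276.3 155.3]
30 [280.5 154.9] [277.4 156.4]
45 [281.3 155.3] [278.9 157.3]
90 [284.4 155.7] [285.  158.1]
```

Emit:
{"name": "drive_tool", "arguments": {
  "increments": [
    [[0,0,0,0,0,0.4,0],[0,0,0,0,0,0.4,0],[0,0,0,0,0,0,0],[0,0,0,0,0,0,0],[0,0,0,0,0,0,0]]
  ]
}}

```text
t: 17.75
position: [0.5189, 0.0064, 0.1186]
eef_rot: [3.141, 0.022, -0.0]
contact_force: [0.7, -2.7, 4.5]
width: 0.0393
```

```bash
python3 st.py;python3 - <<'E'
from h import *
b=snapshot("scene");p=b["pixels"].astype(int)
print(p[149:158,275:294,0])
E
```

```text
17.75 [0.5189 0.0064 0.1186] [-0.48   0.416  0.508  1.996 -0.279  0.797 -1.368] yaw 0.8 z [-2.e-04 -2.e-04 -1.e+00] w 0.039289925597698186 F [ 0.7 -2.7  4.5] T [-0.53 -0.01  0.71]
to cap, tool share [ 0.002 -0.004]
[[ 23  33 104 130 125 115 112  85  64  62  61  64  77 105 117 125 105  65
   62]
 [ 21  29 101 117  86  48  33  23  16  17  10  17  21  28  47  72  74  53
   62]
 [ 27  17  65  64  43  15   6   7  10   4   7   3   5   1   6  20  27  35
   62]
 [ 30   9  31  30  33  31  42  40  29  16   0   5   0   2   0   2   9  30
   62]
 [ 36  21  40  62  63  68  72  71  54  26   1   2   5   0   0   0   1  26
   56]
 [ 40  30  60  73  74  76  63  55  41  21   6   6   0   7   5   4   5  23
   58]
 [ 40  17  20  25  23  22  18   9   4   9   4   6   5   2   0   7  13  22
   60]
 [ 43  14   3   8   8   0   7   5   1   5   8   1   9   2  11   0   6  23
   61]
 [ 46  13   2   0   8   6  10   8   5   5   7   7   0   6   1   7   3  17
   54]]
```

The tool slipped 4° further at a steady 0.71 N m while the bar stayed put, so the cap is hard home. Now I'll back it off a quarter turn.

Emit:
{"name": "drive_tool", "arguments": {
  "increments": [
    [[0,0,-0.001,0,0,-0.9,0],[0,0,-0.001,0,0,-0.9,0],[0,0,-0.001,0,0,-0.9,0],[0,0,-0.002,0,0,-0.9,0],[0,0,-0.002,0,0,-0.9,0],[0,0,-0.002,0,0,-0.9,0],[0,0,-0.002,0,0,-0.9,0],[0,0,-0.002,0,0,-0.9,0],[0,0,-0.002,0,0,-0.9,0],[0,0,-0.002,0,0,-0.9,0],[0,0,-0.002,0,0,-0.9,0],[0,0,-0.002,0,0,-0.9,0],[0,0,-0.002,0,0,-0.9,0],[0,0,-0.002,0,0,-0.9,0],[0,0,-0.002,0,0,-0.9,0],[0,0,-0.002,0,0,-0.9,0],[0,0,-0.002,0,0,-0.9,0],[0,0,-0.002,0,0,-0.9,0],[0,0,-0.002,0,0,-0.9,0],[0,0,-0.002,0,0,-0.9,0]]
  ]
}}

```text
t: 19.47
position: [0.5183, 0.007, 0.1199]
eef_rot: [-2.203, -2.237, 0.0]
contact_force: [-0.0, -0.3, 4.1]
width: 0.0394
```

Emit:
{"name": "drive_tool", "arguments": {
  "increments": [
    [[0,0,0,0,0,-0.3,0],[0,0,0,0,0,0,0],[0,0,0,0,0,0,0],[0,0,0,0,0,0,0],[0,0,0,0,0,0,0],[0,0,0,0,0,0,0],[0,0,0,0,0,0,0]]
  ]
}}

```text
t: 20.05
position: [0.5183, 0.007, 0.1198]
eef_rot: [-2.179, -2.261, 0.001]
contact_force: [-2.0, -0.5, 5.4]
width: 0.0394
```

```bash
python3 st.py;python3 - <<'E'
from h import *
b=snapshot("scene");save(b,"s5.png",(225,110,345,200),6.5)
for a in (0,60,75,90,105,120):
    t=np.radians(287+a);print(a,((proj(b,[.519+.02*np.cos(t),.0065+.02*np.sin(t),.1448])-[225,110])*6.5).round(0))
print(((proj(b,[.519,.0065,.1448])-[225,110])*6.5).round(0))
E
```

```text
20.05 [0.5183 0.007  0.1198] [-0.188  0.378  0.148  1.986 -0.078  0.785  0.042] yaw 92.1 z [-1.4e-03  6.0e-04 -1.0e+00] w 0.03937301720517123 F [-2.  -0.5  5.4] T [-0.01  0.32  0.04]
to cap, tool share [-0.014  0.017]
0 [330. 284.]
60 [362. 309.]
75 [376. 311.]
90 [390. 310.]
105 [403. 307.]
120 [415. 303.]
[382. 278.]
```

View pics/s5.png

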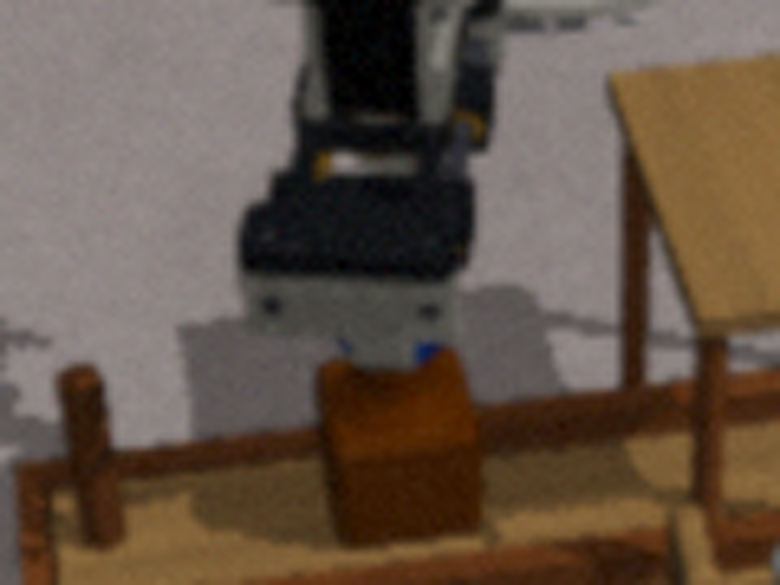

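Run:
```python
from h import *
b=snapshot("scene");print("post pred 0mm",proj(b,[.5542,-.1082,.117]).round(1),"if 10mm in",proj(b,[.5513,-.0986,.117]).round(1))
t=snapshot("top")
for c in("scene","top"):
  for n in("beaker","flask","rack","post_top"):
    print(c,n,[(round(x["conf"],2),list(map(int,x["extent"]))) for x in finder.silhouettes(n,c)[:1]])
```

```text
post pred 0mm [236.1 167.4] if 10mm in [240.2 166.9]
scene beaker [(0.66, [396, 141, 428, 182])]
scene flask [(0.62, [229, 214, 258, 261])]
scene rack [(0.94, [327, 183, 414, 240])]
scene post_top [(0.67, [231, 162, 305, 202])]
top beaker [(0.95, [191, 282, 231, 313])]
top flask [(0.91, [370, 153, 398, 183])]
top rack [(0.97, [218, 179, 307, 231])]
top post_top [(0.41, [339, 237, 346, 258])]
```

```bash
python3 -c "
from cell import finish_job; print(finish_job())"; python3 st.py
```

```text
the job is handed in; nothing more can be done
None
the job is handed in; nothing more can be done
```

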